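# Square up a stack of reed plates and hold it to the inspection camera

### The job

Three brass reed plates lie in a crooked stack on the small rest in the middle of the opened harmonium reed chest: with the stack still lying there, tap its edges until all sides are flush, then pick up the whole squared stack as one pack. Hold it in the air in front of the inspection camera, its centre 11 cm from the lens glass on the lens's line of sight, with its length pointing straight into the lens (so that the camera sees the short edges) and level from side to side, flat faces up and down apart from the slope of the lens. Finish while holding it there, still flush; do not touch the camera or its stand and leave everything else where it is.

Things in the scene. Friction and masses are not known exactly. Their poses are not given: they have to be found in the camera images.
- plate_1_mid (a point): a flat brass reed plate 54 x 32 x 5 mm, 55 to 90 g, with two long slots; the bottom one of the stack of three identical plates; the point is its centre; x along its 54 mm length, y along its 32 mm width, z up out of its face
- plate_2_mid (a point): a flat brass reed plate 54 x 32 x 5 mm, 55 to 90 g, with two long slots; the middle one of the stack of three identical plates; the point is its centre; x along its 54 mm length, y along its 32 mm width, z up out of its face. Its centre is the pack's centre
- plate_3_mid (a point): a flat brass reed plate 54 x 32 x 5 mm, 55 to 90 g, with two long slots; the top one of the stack of three identical plates; the point is its centre; x along its 54 mm length, y along its 32 mm width, z up out of its face
- plate_1: the bottom plate; origin at the centre of its underside
- plate_2: the middle plate; origin at the centre of its underside
- plate_3: the top plate; origin at the centre of its underside
- rest_top (a point): centre of the top face of the rest: a fixed wooden block 36 (x) x 18 (y) mm and 16 mm high on the chest's floor, smaller than the plates, so that they overhang it on all sides and fingertips can pass below the lowest plate's edges. The stack's length lies roughly along this frame's x (each plate within 0.3 rad), and its plates are up to about 10 mm out of line with one another. The top is 28 mm above the bench, the chest's floor 12 mm above the bench
- chest: the reed chest: a shallow open wooden tray, fixed, 220 (x) x 280 (y) mm outside, with 12 mm thick rails whose tops are 34 mm above the bench and a floor 12 mm above the bench; rows of small flat brass reeds lie along its two 280 mm rails; origin at the centre of its underside, below the rest
- stand: the camera's fixed stand: base plate 110 x 130 x 14 mm with a 20 mm post 374 mm high at its middle; origin under the post. It carries the carriage and the camera, which hang out towards the robot
- carriage (a joint): height setting of the camera on its post, 0 to 0.07 m (clamped stiffly, leave it); the camera's height grows with it
- lens (a point): centre of the front glass of the inspection camera (grey box 55 mm wide with a round black lens in a white ring 56 mm across). The camera looks roughly towards the robot and 25 degrees (0.436 rad) down; x of this frame is the lens axis, pointing from the scene back into the lens and 25 degrees up; y is level; z is square to both, upward
- focus (a point): the point in the air 110 mm out from the lens glass on its axis, where the pack's centre belongs; same axes as lens. It is 190 to 265 mm above the bench. Held right, the pack's x lies along this x (either way round) and its z along this z
- screwdriver_grip (a point): a screwdriver lying on the bench, 200 mm long; point in its handle. Bystander
- hammer_grip (a point): a hammer lying on the bench; point in its handle. Bystander
- stop_knob_mid (a point): a small turned wooden stop knob, 24 mm wide, 31 mm high, standing on the chest's floor in the +y corner region, 95 to 126 mm from the rest; its centre. Bystander
- felt_block_mid (a point): a small wooden block 30 x 22 x 16 mm on the chest's floor towards its -y rail, 105 to 130 mm from the rest; its centre. Bystander
- wire_reel_mid (a point): a flat brass ring 90 mm across, 16 mm high, on the bench; its centre. Bystander
- screw_jar_mid (a point): a glass jar with a steel cap, 60 mm across, 75 mm high, on the bench; its centre. Bystander
- key_blank_mid (a point): a wooden key blank 150 x 24 x 12 mm lying on the bench; its centre. Bystander
Things that resemble listed ones, but are neither listed nor needed, are in the scene too. What is shaped like the plate_3 but orange, pink or turquoise is not meant.

How it is judged:
By the outcome, as a careful person would: the job done as asked, in the order asked, and still so for the second after the job is handed in, while the arm keeps its last pose, push and grip.
It also fails if it takes over 66 s, if anything falls off the work surface, if the arm or the gripper's body presses on something with over 40 N, if the wrist force passes 120 N, or if a joint passes its speed limit or range.

### The arm

A 6-joint arm with a two-finger parallel gripper is mounted at the origin on the work surface. World frame = base frame: x ahead of the robot, y to its left, z up, the work surface at z = 0. Lengths are in mm, angles in degrees, forces in N, time in s.
With the tool pointing down it reaches from about 350 to 850 mm from the base axis. Payload 8.1 kg.
Tool frame: the origin (TCP) lies midway between the tips of the shut fingers; the grasp point (between the pads) lies 19 mm behind it (hold_point_z is the distance from the TCP to the grasp point, in mm); z points along the fingers, y is the direction in which the jaws open and shut (so a half turn about z gives the same grasp; the last joint's range is limited). The gripper opens to 85 mm and grips with 20 to 120 N. Pads are 22 mm wide; open, the fingers measure 114 mm over their backs; the gripper's body (76 mm by 85 mm) begins 54 mm behind the grasp point. The pads swing forward as they close: fully open they stand 13 mm farther back than shut.
Start: joints at [59.679, 7.471, 85.268, -0, 87.261, -4.893], TCP at [257.605, 541.89, 231.292] pointing down, gripper open.
Joint ranges: [-169.43, 169.43], [-51.17, 129.36], [1.28, 143.12], [-76.62, 256.62], [0, 156.53], [-152.29, 152.29]. Speed limits (degrees/s): [136.94, 136.94, 159.86, 180, 180, 180].

### API

Orientations are given as [roll, pitch, yaw] about the fixed x, y, z axes, in that order (R = Rz(yaw) Ry(pitch) Rx(roll)).
In Python, from bench import sense, snapshot, camera_params, hand_in, hold_point_z gives the robot as it stands.
- The arm moves only by the tool servo_tool, never from a script. Its argument "motion" is a list of rows, each a list of 7 numbers: the finger opening in mm, from 0 to 85.4, then the shift along the tool's x, y, z in mm, then the turn, a rotation vector about the tool's x, y, z in rad. A call has 1 to 10 rows; each row shifts and turns the pose as measured when the row begins, along the tool's axes as they then stand; what a row does not reach is not made up. A row lasts 1/10 s, in which the tool goes at most 50 mm and 8.59 degrees, less where a joint would pass 70% of its speed; a pose out of reach is approached as far as the arm can. A call with a gripper value outside its range is refused whole. The fingers move at their own pace and stop on an object; "force" is the grip in N (left out, the last holds). Time passes only in rows, so rows that do not move let the fingers close. It gives the time, the measured TCP pose, the force and the opening at its end, in the units of the state.
- sense(): the state, without advancing time (a new reading comes with each control period).
- snapshot(name): name is "scene" or "top" or "wrist"; returns the picture (420x560x3 uint8, blue, green, red); there is no depth.
- camera_params(name): a dict with "fx", "fy", "cx", "cy" (pixels), "D" ([k1, k2, p1, p2, k3] as OpenCV has them; the pictures are not rectified), "R" (3x3) and "t" (3): a world point X has camera coordinates R X + t; the wrist camera has in their place "tool_from_camera" (4x4, takes a point from camera to tool coordinates, whose origin is the TCP and whose axes are the flange's). Camera axes: x right, y down, z forward; pixel columns grow to the right and rows downward; lengths in mm; the calibration is good to about 2 mm. A picture is of the moment at which its call begins: read the wrist's pose just before it. camera_params takes no time and is no camera call.
- hand_in(): hands the job in, once; it reports no verdict.
The state is a dict: "time": time; "joint_pos": joint angles; "qd": joint speeds; "joint_efforts": joint torques, N m; "tool_pos": TCP position; "tcp_rot": TCP orientation; "ft_force": force on the tool from outside, world axes, zero at the start; "wrist_torque": the same for the moment, N m; "finger_gap": finger opening in mm.
Only numpy, scipy, OpenCV 4.12 (cv2) and the standard library are available. Lean on these libraries where they do the work, as an engineer would, in place of code of your own. Each camera call takes 0.05 s, during which the arm holds its last target. There are 200 camera calls.

## Working session

There is one attempt and no reset: what is moved stays moved. The work goes in short steps, Python scripts to look and compute and a tool call to move; the robot and the scene stay as the last step left them, time stands still between calls to the robot, and variables do not carry over. Pictures are saved under pics/ and viewed, about 8 in all and at most 12, crops included, and the job is handed in when it is done.

Besides the shell and the picture viewer there is one more tool, called as name(argument=value, ...) on one line, values as JSON. servo_tool: Moves the arm, as the interface text tells. Its arguments: {"type":"object","properties":{"motion":{"type":"array"},"force":{"type":"number"}},"required":["motion"]}

```bash
mkdir -p pics; ls; python3 - <<'E'
from bench import *
import cv2
print(sense())
for n in("scene","top"):
    cv2.imwrite(f"pics/{n}0.png",snapshot(n)); print(n,camera_params(n))
print(camera_params("wrist"),hold_point_z)
E
```

```text
pics
{'time': 0.0, 'joint_pos': array([ 5.96769458e+01,  7.51629432e+00,  8.53291990e+01, -8.06102107e-05,
        8.72619185e+01, -4.89185399e+00]), 'qd': array([-0.04972212, -0.05884711, -0.01661492, -0.07161895, -0.05112494,
        0.08133773]), 'joint_efforts': array([ 1.47638848e-04, -5.69449604e+01, -5.00518441e+01, -5.21433394e-04,
        1.59176567e-02, -2.90329092e-05]), 'tool_pos': array([257.34514935, 541.39715648, 230.23284089]), 'tcp_rot': array([-1.79892973e+02, -9.07934158e-03,  1.54568795e+02]), 'ft_force': array([-0.10992945,  1.42774835,  0.06401386]), 'wrist_torque': array([-0.05788209,  0.01658506, -0.0173811 ]), 'finger_gap': 85.28233221393572}
scene {'fx': 381.6268719235163, 'fy': 381.6268719235163, 'cx': 280.03240651719824, 'cy': 209.3177910447715, 'D': array([-0.03532944,  0.        ,  0.        ,  0.        ,  0.        ]), 'R': array([[-0.86596179,  0.49983571,  0.01656603],
       [ 0.38168103,  0.68193829, -0.62392288],
       [-0.32315595, -0.53397044, -0.78131032]]), 't': array([ 468.82300053, -113.84194086, 1460.84125435])}
top {'fx': 400.463412042694
[... 233 characters left out ...]
 0.01576793, -0.15239362],
       [ 0.15257822,  0.01124679, -0.9882274 ]]), 't': array([  35.66741643,  591.83168517, 1162.44198303])}
{'fx': 315.22104735161474, 'fy': 315.22104735161474, 'cx': 281.22225268009305, 'cy': 211.49488854384714, 'D': array([-0.07004112,  0.        ,  0.        ,  0.        ,  0.        ]), 'tool_from_camera': array([[ 7.34365176e-04, -9.65066893e-01, -2.62002583e-01,
         6.53484004e+01],
       [ 9.99999726e-01,  6.83152452e-04,  2.86551222e-04,
        -9.89282454e-01],
       [-9.75533903e-05, -2.62002721e-01,  9.65067130e-01,
        -1.42756323e+02],
       [ 0.00000000e+00,  0.00000000e+00,  0.00000000e+00,
         1.00000000e+00]])} 18.700000000000003
```

View pics/top0.png

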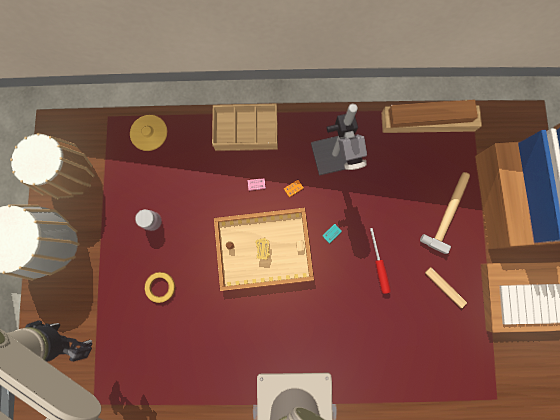

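View pics/scene0.png

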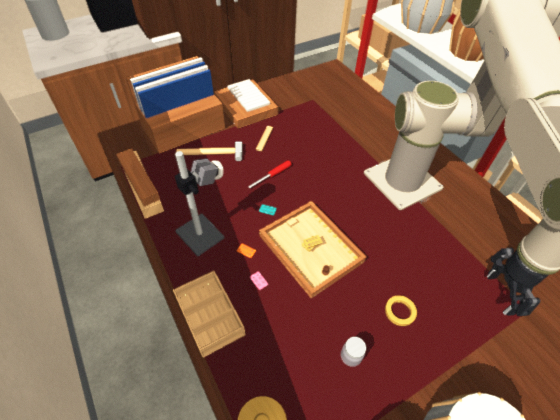

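```bash
cat > h.py <<'E'
import numpy as np, cv2
from bench import *
from scipy.spatial.transform import Rotation as Ro
def pose(s=None):
    s=s or sense(); T=np.eye(4); T[:3,:3]=Ro.from_euler('xyz',s['tcp_rot'],degrees=True).as_matrix(); T[:3,3]=s['tool_pos']; return T
def cam(n,T=None):
    c=camera_params(n); K=np.array([[c['fx'],0,c['cx']],[0,c['fy'],c['cy']],[0,0,1]])
    if n=='wrist':
        M=(pose() if T is None else T)@c['tool_from_camera']; R=M[:3,:3].T; t=-R@M[:3,3]
    else: R,t=c['R'],c['t']
    return K,np.array(c['D'],float),R,np.array(t,float)
def ray(C,px):
    K,D,R,t=C; u=cv2.undistortPoints(np.array(px,float).reshape(-1,1,2),K,D).reshape(-1,2)
    d=np.c_[u,np.ones(len(u))]@R; return -R.T@t, d/np.linalg.norm(d,axis=1)[:,None]
def plane(C,px,z):
    o,d=ray(C,px); return o+d*((z-o[2])/d[:,2])[:,None]
def tri(Cs,pxs):
    A=np.zeros((3,3));b=np.zeros(3)
    for C,p in zip(Cs,pxs):
        o,d=ray(C,p); P=np.eye(3)-np.outer(d[0],d[0]); A+=P; b+=P@o
    X=np.linalg.solve(A,b)
    return X,[float(np.linalg.norm(np.cross(X-ray(C,p)[0],ray(C,p)[1][0]))) for C,p in zip(Cs,pxs)]
def proj(C,X):
    K,D,R,t=C; return cv2.projectPoints(np.array(X,float).reshape(-1,1,3),cv2.Rodrigues(R)[0],t,K,D)[0].reshape(-1,2)
def step(Tgoal):  # shift & rotvec in tool axes from the present pose
    T=pose(); d=np.linalg.inv(T)@Tgoal; return d[:3,3].round(2), Ro.from_matrix(d[:3,:3]).as_rotvec().round(4)
def tf(pos,R): T=np.eye(4);T[:3,:3]=R;T[:3,3]=pos;return T
def down(yaw): return Ro.from_euler('xyz',[180,0,yaw],degrees=True).as_matrix()
E
python3 - <<'E'
from h import *
t,s=cam('top'),cam('scene')
print('stack',plane(t,[263,249],38),'corners',plane(t,[[215,219],[305,209],[313,281],[220,291]],34))
print('lens',tri([t,s],[[355,165],[217,170]]))
a=cv2.imread('pics/top0.png')[200:300,205:325];b=cv2.imread('pics/scene0.png')[140:260,160:280];c=cv2.imread('pics/top0.png')[95:195,305:425]
r=lambda q:cv2.resize(q,(400,400),interpolation=2)
cv2.imwrite('pics/m1.png',np.hstack([r(c),r(b)]))
# wrist look pose: camera above the stack
p=plane(t,[263,249],38)[0]
for yaw in(180,174,-6,84):
    print(yaw,step(tf([p[0],p[1],230],down(yaw))))
E
```

```text
stack [[472.42202786  86.84563806  38.        ]] corners [[565.69339648 232.79237849  34.        ]
 [592.12690019 -41.63463996  34.        ]
 [375.78968376 -60.59474117  34.        ]
 [350.05045016 215.6979262   34.        ]]
lens (array([ 671.7682686 , -162.39988221,  240.4660157 ]), [1.1506046151651406, 1.1506046151651017])
180 (array([-389.44, -318.22,    0.83]), array([-0.0016, -0.0005, -0.4438]))
174 (array([-389.44, -318.22,    0.83]), array([-0.0016, -0.0004, -0.3391]))
-6 (array([-389.44, -318.22,    0.83]), array([-6.0000e-04,  2.3000e-03,  2.8025e+00]))
84 (array([-389.44, -318.22,    0.83]), array([-1.5000e-03,  9.0000e-04,  1.2317e+00]))
```

View pics/m1.png

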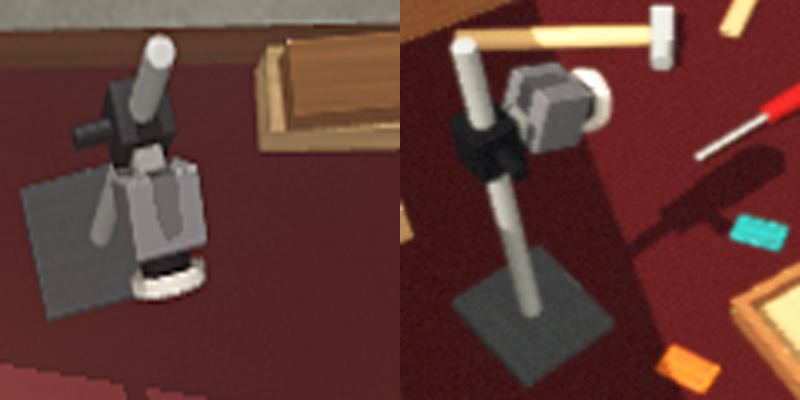

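servo_tool(motion=[[85,-40,-26,6,0,0,0],[85,-40,-26,6,0,0,0],[85,-40,-26,6,0,0,0],[85,-40,-26,6,0,0,0],[85,-40,-26,6,0,0,0],[85,-40,-26,6,0,0,0],[85,-40,-26,6,0,0,0],[85,-40,-26,6,0,0,0],[85,-40,-26,6,0,0,0],[85,-40,-26,6,0,0,0]])

```text
time: 1.1
tool_pos: [510.6, 124.8, 164.3]
tcp_rot: [-179.8, -0.2, 155.2]
ft_force: [1.5, 1.8, 0.1]
finger_gap: 85.2
```

```bash
python3 -c "
from h import *
print(sense()['time'],sense()['joint_pos'],step(tf([532,92,150],down(180))))"
```

```text
1.1 [ 8.19311073e+00 -1.38770794e+00  1.01516875e+02 -6.82879883e-02
  8.01569136e+01 -5.70259881e+01] (array([-33.22, -20.78,  14.29]), array([-0.0029, -0.0043, -0.4323]))
```

servo_tool(motion=[[85,-33,-21,14,0,0,0],[85,0,0,0,0,0,-0.145],[85,0,0,0,0,0,-0.145],[85,0,0,0,0,0,-0.145],[85,0,0,0,0,0,0]])

```text
time: 1.6
tool_pos: [533.0, 82.0, 145.8]
tcp_rot: [-179.8, -0.6, -179.6]
ft_force: [-0.2, -0.8, -0.1]
finger_gap: 85.1
```

```bash
python3 -c "
from h import *
s=sense();T=pose(s);im=snapshot('wrist');cv2.imwrite('pics/w1.png',im);np.save('w1.npy',T)
p=proj(cam('wrist',T),[472,87,38])[0];print(s['tool_pos'],s['tcp_rot'],p)"
```

```text
[533.02736642  81.97757536 145.78200431] [-179.77874724   -0.59006025 -179.57546127] [290.39977176 134.25791016]
```

View pics/w1.png

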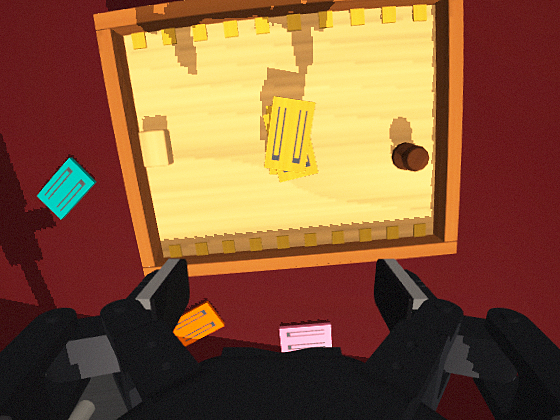

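```bash
python3 -c "
from h import *
im=cv2.imread('pics/w1.png');C=cam('wrist',np.load('w1.npy'))
print('rail', plane(C,[[123,34],[162,243],[429,220],[435,6]],[34])) 
h=cv2.cvtColor(im,cv2.COLOR_BGR2HSV);m=cv2.inRange(h,(22,170,150),(35,255,255));m[:80]=0;m[200:]=0
n,l,st,ce=cv2.connectedComponentsWithStats(cv2.morphologyEx(m,3,np.ones((5,5))));i=1+st[1:,4].argmax();print(st[i],ce[i])
c=max(cv2.findContours((l==i).astype(np.uint8),0,2)[0],key=cv2.contourArea);P=plane(C,c.reshape(-1,2),38)[:,:2].astype(np.float32);print(cv2.minAreaRect(P),P.min(0),P.max(0))
cv2.imwrite('pics/w1c.png',np.hstack([cv2.resize(im[80:200,230:350],(480,480),interpolation=2),cv2.cvtColor(cv2.resize(m[80:200,230:350],(240,480)),8)]))
"
```

```text
rail [[396.87227449 -41.00199849  34.        ]
 [564.42251672 -23.14442986  34.        ]
 [541.47976734 206.71636699  34.        ]
 [375.48132741 193.91866898  34.        ]]
[ 263   96   55   86 3494] [289.84258729 138.04006869]
((475.5540771484375, 85.72208404541016), (65.45693969726562, 41.977020263671875), 4.403942584991455) [443.61942  65.75255] [508.77325 108.68294]
```

View pics/w1c.png

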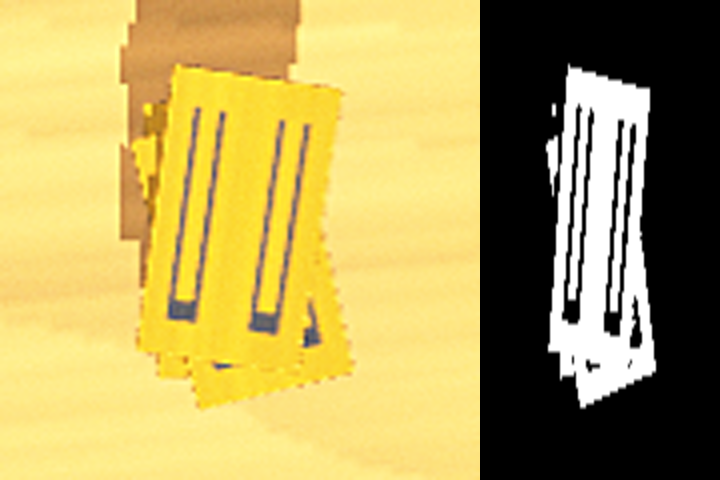

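```bash
python3 -c "
from h import *
print(step(tf([474.5,86.3,60],down(185))))"
```

```text
(array([57.52,  4.71, 86.32]), array([-0.0035, -0.0106, -0.0847]))
```

servo_tool(motion=[[85,29,2.3,10,-0.003,-0.01,-0.085],[85,28.5,0,10,0,0,0],[85,0,0,30,0,0,0],[85,0,0,30,0,0,0],[85,0,0,0,0,0,0],[85,0,0,0,0,0,0]], force=20)

```text
time: 2.25
tool_pos: [473.9, 83.1, 65.2]
tcp_rot: [-180.0, 0.1, -176.2]
ft_force: [0.0, 0.3, -0.1]
finger_gap: 85.4
```

```bash
python3 -c "
from h import *
print(sense()['tool_pos'],sense()['tcp_rot'],step(tf([474.5,86.3,17],down(185))))"
```

```text
[473.86651445  83.1357984   65.1707534 ] [-1.79987292e+02  1.21676769e-01 -1.76233182e+02] (array([-0.74,  3.13, 48.17]), array([-0.0002,  0.0021, -0.0215]))
```

servo_tool(motion=[[85,-0.7,3.2,12,0,0.002,-0.021],[85,0,0,18,0,0,0],[85,0,0,17,0,0,0],[85,0,0,1.5,0,0,0],[85,0,0,0,0,0,0],[85,0,0,0,0,0,0]])

```text
time: 2.85
tool_pos: [480.9, 88.1, 21.2]
tcp_rot: [-180.0, 0.6, -175.0]
ft_force: [0.3, -0.8, 0.4]
finger_gap: 84.8
```

```bash
python3 -c "
from h import *
print(step(tf([474.5,86.3,17],down(185))))
T=pose();cv2.imwrite('pics/w2.png',snapshot('wrist'))"
```

```text
(array([ 6.57, -1.24,  4.15]), array([-0.0001,  0.0104, -0.0007]))
```

View pics/w2.png

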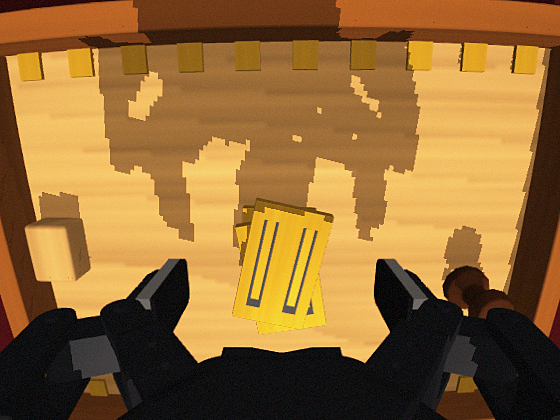

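servo_tool(motion=[[85,6.6,-1.2,4,0,0.0104,0],[85,0,0,0,0,0,0],[85,0,0,0,0,0,0]])

```text
time: 3.2
tool_pos: [475.7, 86.3, 19.0]
tcp_rot: [-180.0, 0.2, -175.0]
ft_force: [0.7, -0.1, 0.2]
finger_gap: 84.8
```

```bash
python3 -c "
from h import *
print(step(tf([474.5,86.3,17],down(185))))"
```

```text
(array([1.18, 0.07, 2.04]), array([-0.0001,  0.0028, -0.0007]))
```

servo_tool(motion=[[85,1,0,2,0,0.003,0],[60,0,0,0,0,0,0],[50,0,0,0,0,0,0],[44,0,0,0,0,0,0],[40,0,0,0,0,0,0],[36,0,0,0,0,0,0],[34,0,0,0,0,0,0],[30,0,0,0,0,0,0],[30,0,0,0,0,0,0],[30,0,0,0,0,0,0]])

```text
time: 4.2
tool_pos: [475.0, 86.6, 17.5]
tcp_rot: [180.0, 0.0, -175.0]
ft_force: [-1.3, 0.6, 2.0]
finger_gap: 34.5
```

servo_tool(motion=[[30,0,0,0,0,0,0],[30,0,0,0,0,0,0],[30,0,0,0,0,0,0],[30,0,0,0,0,0,0]])

```text
time: 4.6
tool_pos: [475.0, 86.5, 17.5]
tcp_rot: [180.0, 0.0, -175.0]
ft_force: [0.1, 0.8, 0.7]
finger_gap: 34.4
```

```bash
python3 -c "
from h import *
print(sense()['ft_force'],step(tf([474.5,86.3,17],down(185))))
cv2.imwrite('pics/w3.png',cv2.resize(snapshot('wrist')[180:390,140:420],(800,600)))"
```

```text
[0.09482901 0.7807456  0.72095124] (array([ 0.51, -0.21,  0.51]), array([ 0.0003,  0.0005, -0.0007]))
```

View pics/w3.png

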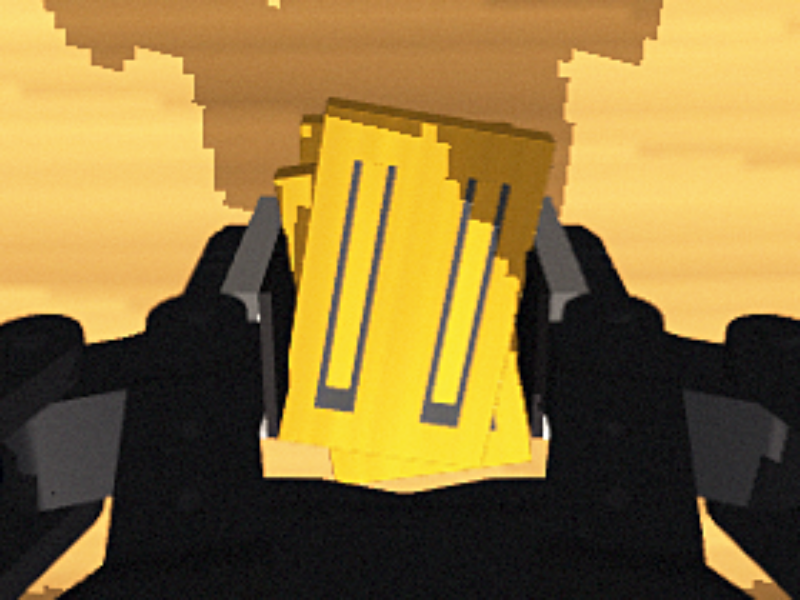

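servo_tool(motion=[[30,0,0,0,0,0,0],[30,0,0,0,0,0,0],[40,0,0,0,0,0,0],[40,0,0,0,0,0,0],[30,0,0,0,0,0,0],[30,0,0,0,0,0,0],[30,0,0,0,0,0,0],[30,0,0,0,0,0,0]], force=60)

```text
time: 5.45
tool_pos: [475.2, 86.2, 17.9]
tcp_rot: [-180.0, 0.0, -175.0]
ft_force: [-0.4, 0.6, 1.5]
finger_gap: 32.6
```

```bash
python3 -c "
from h import *
print(sense()['ft_force'],step(tf([474.5,86.3,17],down(185))))
cv2.imwrite('pics/w4.png',cv2.resize(snapshot('wrist')[180:390,140:420],(800,600)))"
```

```text
[-0.3594852   0.56576928  1.52488687] (array([0.69, 0.13, 0.9 ]), array([-0.0001,  0.0007, -0.0008]))
```

servo_tool(motion=[[38,0,0,0,0,0,0],[38,0,0,1,0,0,0],[28,0,0,0,0,0,0],[28,0,0,0,0,0,0],[28,0,0,0,0,0,0],[38,0,0,0,0,0,0],[38,0,0,0,0,0,0],[28,0,0,0,0,0,0],[28,0,0,0,0,0,0],[28,0,0,0,0,0,0]], force=80)

```text
time: 6.5
tool_pos: [475.4, 86.2, 17.2]
tcp_rot: [-180.0, 0.0, -175.0]
ft_force: [0.1, -1.2, 0.7]
finger_gap: 31.3
```

```bash
python3 -c "
from h import *
print(sense()['ft_force'],step(tf([474.5,86.3,17],down(185))))
cv2.imwrite('pics/w5.png',cv2.resize(snapshot('wrist')[180:390,140:420],(800,600)))"
```

```text
[ 0.08496269 -1.16399952  0.69052013] (array([0.88, 0.18, 0.23]), array([-0.0003,  0.0008, -0.0007]))
```

View pics/w5.png

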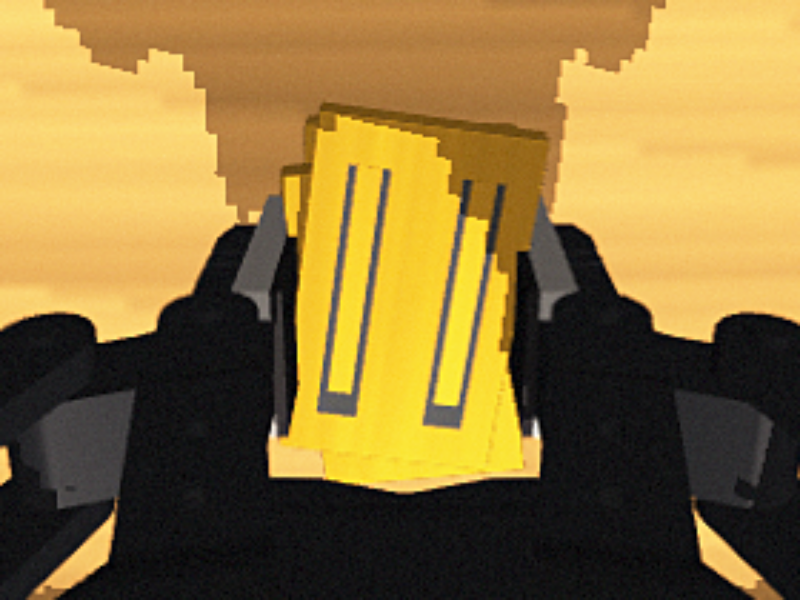

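```bash
python3 -c "
from h import *
C=cam('wrist');T=pose()
for z in(0,-3,-9,-19,-30):
    P=np.array([[x,y,z,1] for y in(-16,16) for x in(-11,11)])
    print(z,((proj(C,(P@T.T)[:,:3])-[140,180])*800/280).round(0).tolist())
# corners from view
g=lambda p:np.array(p)/800*280+[140,180]
for n,p,z in(('top',[[322,105],[547,137],[492,475],[285,445]],43),('bot low edge',[[325,480],[525,466]],33),):
    print(n,(np.linalg.inv(T)@np.c_[plane(C,g(p),z),np.ones(len(p))].T).T[:,:3].round(1).tolist())
"
```

```text
0 [[319.0, 299.0], [316.0, 182.0], [501.0, 299.0], [505.0, 182.0]]
-3 [[318.0, 308.0], [314.0, 189.0], [503.0, 308.0], [507.0, 189.0]]
-9 [[315.0, 325.0], [311.0, 203.0], [507.0, 325.0], [511.0, 203.0]]
-19 [[309.0, 358.0], [304.0, 228.0], [514.0, 358.0], [519.0, 228.0]]
-30 [[301.0, 399.0], [296.0, 261.0], [522.0, 399.0], [529.0, 261.0]]
top [[32.1, -12.2, -25.8], [27.6, 18.4, -25.8], [-27.5, 12.5, -25.8], [-22.1, -19.3, -25.8]]
bot low edge [[-36.5, -14.4, -15.7], [-33.7, 19.2, -15.8]]
```

servo_tool(motion=[[85,0,0,0,0,0,0],[85,0,0,0,0,0,0],[85,0,0,0,0,0,0],[85,0,0,-20,0,0,0],[85,0,0,-20,0,0,0.14],[85,0,0,0,0,0,0.145],[85,0,0,0,0,0,0.145],[85,0,0,0,0,0,0.145],[85,0,0,0,0,0,0.145],[85,0,0,0,0,0,0.145]], force=20)

```text
time: 7.55
tool_pos: [474.7, 86.2, 58.0]
tcp_rot: [-180.0, -0.0, 133.9]
ft_force: [0.8, -0.2, 0.1]
finger_gap: 84.8
```

servo_tool(motion=[[85,0,0,0,0,0,0.145],[85,0,0,0,0,0,0.145],[85,0,0,0,0,0,0.145],[85,0,0,0,0,0,0.145],[85,0,0,0,0,0,0]])

```text
time: 8.05
tool_pos: [474.5, 86.2, 57.7]
tcp_rot: [-180.0, 0.0, 99.3]
ft_force: [0.3, -0.3, 0.5]
finger_gap: 84.7
```

```bash
python3 -c "
from h import *
print(sense()['joint_pos'],step(tf([476.5,86.3,17],down(95))))"
```

```text
[ 4.20942994e+00 -1.57678501e+00  1.13596297e+02 -5.76746420e-03
  6.80155985e+01 -5.12279845e+00] (array([-0.25,  2.  , 40.67]), array([-0.0006,  0.0001,  0.0756]))
```

servo_tool(motion=[[85,0,2,0,0,0,0.075],[85,0,0,14,0,0,0],[85,0,0,14,0,0,0],[85,0,0,8,0,0,0],[85,0,0,3,0,0,0],[85,0,0,0,0,0,0]])

```text
time: 8.65
tool_pos: [475.5, 86.4, 14.5]
tcp_rot: [-179.9, 0.0, 96.3]
ft_force: [0.1, 0.0, 0.8]
finger_gap: 84.9
```

```bash
python3 -c "
from h import *
print(step(tf([476.5,86.3,17],down(95))))"
```

```text
(array([-0.25,  0.97, -2.49]), array([-0.0019,  0.    ,  0.0229]))
```

servo_tool(motion=[[85,0,1,-1,-0.002,0,0.022],[70,0,0,0,0,0,0],[64,0,0,0,0,0,0],[58,0,0,0,0,0,0],[50,0,0,0,0,0,0],[50,0,0,0,0,0,0],[50,0,0,0,0,0,0],[64,0,0,0,0,0,0],[50,0,0,0,0,0,0],[50,0,0,0,0,0,0]])

```text
time: 9.65
tool_pos: [477.7, 86.6, 17.5]
tcp_rot: [179.9, 0.0, 95.1]
ft_force: [-1.2, -0.0, 0.4]
finger_gap: 54.0
```

servo_tool(motion=[[50,0,0,0,0,0,0],[50,0,0,0,0,0,0]])

```text
time: 9.85
tool_pos: [477.8, 86.7, 17.5]
tcp_rot: [179.8, 0.0, 95.1]
ft_force: [-1.3, -1.0, 0.5]
finger_gap: 53.6
```

```bash
python3 -c "
from h import *
np.save('w6.npy',pose());cv2.imwrite('pics/w6.png',cv2.resize(snapshot('wrist')[180:390,140:420],(800,600)));print(step(tf([476.5,86.3,15.5],down(95))))"
```

```text
(array([-0.25, -1.28,  2.  ]), array([0.0026, 0.0001, 0.0015]))
```

View pics/w6.png

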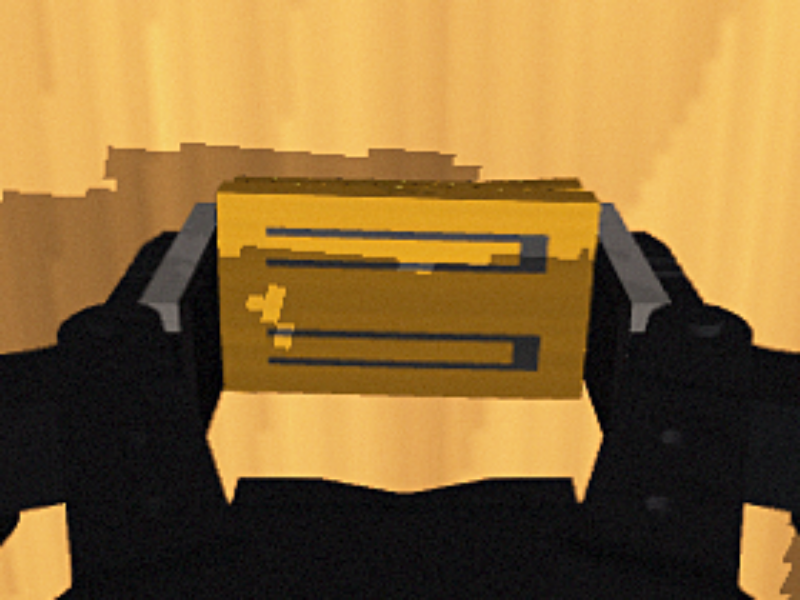

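servo_tool(motion=[[62,0,-1,1.5,0.0026,0,0],[62,0,0,0,0,0,0],[50,0,0,0,0,0,0],[50,0,0,0,0,0,0],[50,0,0,0,0,0,0],[85,0,0,0,0,0,0],[85,0,0,0,0,0,0],[85,0,0,-20,0,0,0],[85,0,0,-20,0,0,0],[85,0,0,0,0,0,-0.145]])

```text
time: 10.9
tool_pos: [476.0, 86.5, 56.2]
tcp_rot: [-179.9, -0.0, 103.4]
ft_force: [-0.0, -0.1, -0.6]
finger_gap: 85.0
```

servo_tool(motion=[[85,0,0,0,0,0,-0.145],[85,0,0,0,0,0,-0.145],[85,0,0,0,0,0,-0.145],[85,0,0,0,0,0,-0.145],[85,0,0,0,0,0,-0.145],[85,0,0,0,0,0,-0.145],[85,0,0,0,0,0,-0.145],[85,0,0,0,0,0,-0.145],[85,0,0,0,0,0,-0.145],[85,0,0,0,0,0,0]])

```text
time: 11.9
tool_pos: [476.7, 86.6, 57.1]
tcp_rot: [180.0, 0.0, -179.0]
ft_force: [0.5, -0.3, 0.5]
finger_gap: 84.8
```

```bash
python3 -c "
from h import *
C=cam('wrist',np.load('w6.npy'))
g=lambda p:np.array(p)/800*280+[140,180]
P=plane(C,g([[218,192],[600,200],[582,399],[224,388]]),43);print(P.round(1),P.mean(0),[np.degrees(np.arctan2(*(a-b)[1::-1])) for a,b in((P[0],P[1]),(P[3],P[2]))])
print(step(tf([476.5,86.3,17],down(185))))
im=snapshot('wrist');cv2.imwrite('pics/w7.png',im)"
```

```text
[[449.  103.4  43. ]
 [502.4 107.   43. ]
 [504.6  74.8  43. ]
 [450.8  71.9  43. ]] [476.69975506  89.27565404  43.        ] [np.float64(-176.21981297756943), np.float64(-177.0059711903591)]
(array([ 0.21, -0.34, 40.13]), array([ 0.    ,  0.0003, -0.0699]))
```

servo_tool(motion=[[85,0,2,0,0,0,-0.061],[85,0,0,14,0,0,0],[85,0,0,14,0,0,0],[85,0,0,8,0,0,0],[85,0,0,2,0,0,0],[85,0,0,0,0,0,0]])

```text
time: 12.55
tool_pos: [476.0, 88.5, 15.2]
tcp_rot: [-180.0, -0.0, -177.1]
ft_force: [-0.0, 0.8, 0.8]
finger_gap: 84.6
```

```bash
python3 -c "
from h import *
print(step(tf([476.7,88.7,16.5],down(184.5))))"
```

```text
(array([-0.72,  0.2 , -1.3 ]), array([-0.    , -0.0007, -0.0272]))
```

servo_tool(motion=[[85,-0.7,0,-1,0,0,-0.025],[60,0,0,0,0,0,0],[48,0,0,0,0,0,0],[40,0,0,0,0,0,0],[28,0,0,0,0,0,0],[28,0,0,0,0,0,0],[28,0,0,0,0,0,0],[28,0,0,0,0,0,0],[28,0,0,0,0,0,0],[28,0,0,0,0,0,0]], force=20)

```text
time: 13.55
tool_pos: [478.1, 88.3, 17.9]
tcp_rot: [-180.0, 0.1, -175.6]
ft_force: [-0.6, 0.0, -0.4]
finger_gap: 31.6
```

servo_tool(motion=[[40,0,0,0,0,0,0],[40,0,0,0,0,0,0],[28,0,0,0,0,0,0],[28,0,0,0,0,0,0],[28,0,0,0,0,0,0],[28,0,0,0,0,0,0]])

```text
time: 14.15
tool_pos: [478.2, 88.3, 18.2]
tcp_rot: [-180.0, 0.1, -175.6]
ft_force: [-0.4, -0.3, 0.6]
finger_gap: 31.5
```

```bash
python3 -c "
from h import *
np.save('w8.npy',pose());cv2.imwrite('pics/w8.png',cv2.resize(snapshot('wrist')[180:390,140:420],(800,600),interpolation=2));print(sense()['joint_pos'])"
```

```text
[ 4.44235984e+00  2.52123235e+00  1.14205188e+02 -3.52153370e-02
  6.31468880e+01 -8.99255398e+01]
```

View pics/w8.png

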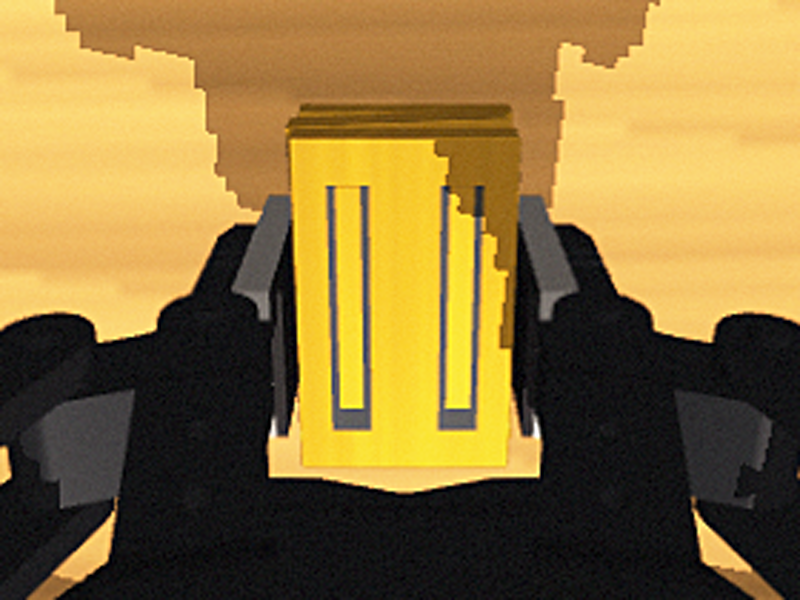

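servo_tool(motion=[[85,0,0,0,0,0,0],[85,0,0,0,0,0,0],[85,0,0,0,0,0,0],[85,0,0,-20,0,0,0],[85,0,0,-20,0,0,0.145],[85,0,0,0,0,0,0.145],[85,0,0,0,0,0,0.145],[85,0,0,0,0,0,0.145],[85,0,0,0,0,0,0.145],[85,0,0,0,0,0,0.145]])

```text
time: 15.2
tool_pos: [478.0, 88.6, 59.7]
tcp_rot: [179.9, 0.1, 133.0]
ft_force: [0.7, -0.1, -0.1]
finger_gap: 85.2
```

servo_tool(motion=[[85,0,0,0,0,0,0.145],[85,0,0,0,0,0,0.145],[85,0,0,0,0,0,0.145],[85,0,0,0,0,0,0.145],[85,0,0,0,0,0,0.11],[85,0,0,0,0,0,0]])

```text
time: 15.8
tool_pos: [478.0, 88.7, 59.8]
tcp_rot: [179.9, -0.0, 91.9]
ft_force: [1.0, -0.1, 0.7]
finger_gap: 85.1
```

```bash
python3 -c "
from h import *
C=cam('wrist',np.load('w8.npy'))
g=lambda p:np.array(p)/800*280+[140,180]
P=plane(C,g([[290,138],[519,138],[507,466],[302,466]]),43);print(P.round(1),P.mean(0),[np.degrees(np.arctan2(*(a-b)[1::-1])) for a,b in((P[0],P[3]),(P[1],P[2]))])
print(step(tf([P.mean(0)[0],P.mean(0)[1],17],down(94.4))))"
```

```text
[[453.4  71.   43. ]
 [450.9 102.5  43. ]
 [504.5 106.8  43. ]
 [506.9  75.   43. ]] [478.93939442  88.83292074  43.        ] [np.float64(-175.72306462210642), np.float64(-175.39196686369533)]
(array([ 0.08,  0.82, 42.78]), array([ 0.0025, -0.0001, -0.0442]))
```

servo_tool(motion=[[85,0,0.8,0,0.0025,0,-0.044],[85,0,0,14,0,0,0],[85,0,0,14,0,0,0],[85,0,0,10,0,0,0],[85,0,0,2,0,0,0],[85,0,0,0,0,0,0]])

```text
time: 16.4
tool_pos: [478.0, 88.7, 15.6]
tcp_rot: [-179.9, -0.0, 95.1]
ft_force: [0.3, -0.3, 0.3]
finger_gap: 85.2
```

```bash
python3 -c "
from h import *
print(step(tf([478.7,88.8,15],down(94.4))))"
```

```text
(array([0.02, 0.72, 0.64]), array([-0.0011, -0.0002,  0.0114]))
```

servo_tool(motion=[[75,0,0.7,0.6,-0.001,0,0.0114],[66,0,0,0.5,0,0,0],[60,0,0,0,0,0,0],[50,0,0,0,0,0,0],[50,0,0,0,0,0,0],[50,0,0,0,0,0,0],[60,0,0,0,0,0,0],[60,0,0,0.5,0,0,0],[50,0,0,0,0,0,0],[50,0,0,0,0,0,0]])

```text
time: 17.4
tool_pos: [479.7, 88.9, 15.8]
tcp_rot: [179.9, -0.0, 94.4]
ft_force: [-0.9, -0.3, -0.0]
finger_gap: 53.9
```

servo_tool(motion=[[50,0,0,0,0,0,0],[50,0,0,0,0,0,0]])

```text
time: 17.6
tool_pos: [479.7, 88.9, 15.8]
tcp_rot: [179.9, -0.0, 94.4]
ft_force: [-1.0, -0.8, 0.7]
finger_gap: 54.0
```

servo_tool(motion=[[85,0,0,0,0,0,0],[85,0,0,0,0,0,0],[85,0,0,0,0,0,0],[85,0,0,-20,0,0,0],[85,0,0,-20,0,0,-0.145],[85,0,0,0,0,0,-0.145],[85,0,0,0,0,0,-0.145],[85,0,0,0,0,0,-0.145],[85,0,0,0,0,0,-0.145],[85,0,0,0,0,0,-0.145]])

```text
time: 18.6
tool_pos: [480.2, 88.9, 57.6]
tcp_rot: [179.9, 0.1, 145.7]
ft_force: [0.3, -0.6, -0.5]
finger_gap: 84.7
```

servo_tool(motion=[[85,0,0,0,0,0,-0.145],[85,0,0,0,0,0,-0.145],[85,0,0,0,0,0,-0.145],[85,0,0,0,0,0,-0.145],[85,0,0,0,0,0,-0.12],[85,0,0,0,0,0,0]])

```text
time: 19.2
tool_pos: [480.5, 88.9, 57.8]
tcp_rot: [-180.0, 0.2, -172.5]
ft_force: [-0.5, 0.1, 0.5]
finger_gap: 85.1
```

```bash
python3 -c "
from h import *
print(step(tf([478.7,88.8,16.5],down(184.4))))
t,s=cam('top'),cam('scene')
np.save('w9.npy',pose());cv2.imwrite('pics/w9.png',snapshot('wrist'))"
```

```text
(array([ 1.94,  0.11, 41.26]), array([0.0001, 0.004 , 0.0535]))
```

servo_tool(motion=[[85,1,0,0,0,0.004,0.0535],[85,0,0,14,0,0,0],[85,0,0,14,0,0,0],[85,0,0,9,0,0,0],[85,0,0,2,0,0,0],[85,0,0,0,0,0,0]])

```text
time: 19.85
tool_pos: [478.3, 88.7, 13.8]
tcp_rot: [180.0, -0.1, -176.4]
ft_force: [-0.9, 0.9, -1.2]
finger_gap: 84.8
```

```bash
python3 -c "
from h import *
print(step(tf([479.5,88.8,16],down(184.4))))"
```

```text
(array([-1.2 ,  0.05, -2.16]), array([ 0.0001, -0.002 , -0.0145]))
```

servo_tool(motion=[[75,-0.5,0,-1,0,-0.002,-0.0145],[58,0,0,0,0,0,0],[46,0,0,0,0,0,0],[38,0,0,0,0,0,0],[28,0,0,0,0,0,0],[28,0,0,0,0,0,0],[28,0,0,0,0,0,0],[40,0,0,0,0,0,0],[40,0,0,0,0,0,0],[28,0,0,0,0,0,0]])

```text
time: 20.85
tool_pos: [480.0, 88.8, 16.3]
tcp_rot: [180.0, 0.1, -175.5]
ft_force: [1.0, -0.4, -1.6]
finger_gap: 31.7
```

servo_tool(motion=[[28,0,0,0,0,0,0],[28,0,0,0,0,0,0],[28,0,0,0,0,0,0],[28,0,0,0,0,0,0]])

```text
time: 21.25
tool_pos: [480.0, 88.8, 16.3]
tcp_rot: [-180.0, 0.1, -175.5]
ft_force: [-0.2, -0.5, -0.6]
finger_gap: 31.4
```

```bash
python3 -c "
from h import *
s=sense();print(s['finger_gap'],s['tool_pos'],s['tcp_rot'])
np.save('w10.npy',pose());im=snapshot('wrist');cv2.imwrite('pics/w10raw.png',im)
C=cam('wrist');h=cv2.cvtColor(im,cv2.COLOR_BGR2HSV)
# rows of brass at image column 290: profile across near/far edges
for c in(250,270,290,310): print(c,[tuple(im[r,c]) for r in range(212,232)][::1] if c==290 else '')
"
```

```text
31.37769177435172 [480.0180685   88.79289777  16.34375464] [-1.79999690e+02  1.40843582e-01 -1.75520225e+02]
250 
270 
290 [(np.uint8(58), np.uint8(114), np.uint8(167)), (np.uint8(61), np.uint8(124), np.uint8(168)), (np.uint8(66), np.uint8(127), np.uint8(177)), (np.uint8(66), np.uint8(123), np.uint8(178)), (np.uint8(67), np.uint8(124), np.uint8(177)), (np.uint8(67), np.uint8(126), np.uint8(181)), (np.uint8(73), np.uint8(137), np.uint8(191)), (np.uint8(66), np.uint8(126), np.uint8(184)), (np.uint8(20), np.uint8(69), np.uint8(102)), (np.uint8(17), np.uint8(78), np.uint8(113)), (np.uint8(14), np.uint8(73), np.uint8(110)), (np.uint8(21), np.uint8(94), np.uint8(134)), (np.uint8(19), np.uint8(78), np.uint8(113)), (np.uint8(20), np.uint8(81), np.uint8(112)), (np.uint8(21), np.uint8(80), np.uint8(117)), (np.uint8(25), np.uint8(84), np.uint8(123)), (np.uint8(24), np.uint8(76), np.uint8(110)), (np.uint8(26), np.uint8(82), np.uint8(116)), (np.uint8(12), np.uint8(68), np.uint8(95)), (np.uint8(38), np.uint8(173), np.uint8(247))]
310
```

```bash
python3 -c "
from h import *
T=np.load('w10.npy');C=cam('wrist',T);Ti=np.linalg.inv(T)
im=cv2.imread('pics/w10raw.png');h=cv2.cvtColor(im,cv2.COLOR_BGR2HSV)
for c in(252,260,275,290,305,312):
    v=im[205:240,c,2].astype(int);e=np.where(np.abs(np.diff(v))>35)[0]+205
    print(c,e,[ (Ti@np.r_[plane(C,[c,r+.5],z)[0],1])[:1].round(1) for r,z in((e[0],28),(e[-1],43))])
s=im[180:390,200:370]; cv2.imwrite('pics/w10.png',np.hstack([cv2.resize(im[205:290,225:335],(660,510),interpolation=2)]))
"
```

```text
252 [219 222 223 230] [array([26.8]), array([26.8])]
260 [219 222 223 230] [array([26.8]), array([26.8])]
275 [219 222 223 230] [array([26.8]), array([26.8])]
290 [219 230] [array([26.8]), array([26.8])]
305 [219 225 226 230] [array([26.8]), array([26.8])]
312 [219 225 226 230] [array([26.8]), array([26.8])]
```

View pics/w10.png

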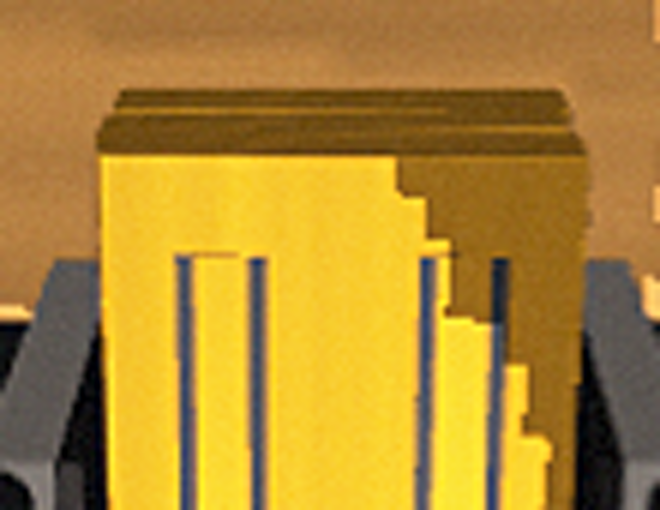

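servo_tool(motion=[[42,0,0,0,0,0,0],[42,0,0,0,0,0,0],[42,14,0,0,0,0,0],[42,14,0,0,0,0,0],[42,0,0,0,0,0,0],[28,0,0,0,0,0,0],[28,0,0,0,0,0,0],[28,0,0,0,0,0,0],[28,0,0,0,0,0,0]], force=20)

```text
time: 22.2
tool_pos: [453.5, 86.7, 16.9]
tcp_rot: [180.0, 0.3, -175.5]
ft_force: [-1.2, -0.4, -0.9]
finger_gap: 31.6
```

```bash
python3 -c "
from h import *
print(step(np.load('w10.npy')))"
```

```text
(array([-26.57,   0.06,   0.64]), array([ 0.0001,  0.002 , -0.0002]))
```

servo_tool(motion=[[42,0,0,0,0,0,0],[42,0,0,0,0,0,0],[42,-18,0,0,0,0.002,0],[42,-18,0,0,0,0,0],[42,-18,0,0,0,0,0],[42,0,0,0,0,0,0],[28,0,0,0,0,0,0],[28,0,0,0,0,0,0],[28,0,0,0,0,0,0],[28,0,0,0,0,0,0]])

```text
time: 23.2
tool_pos: [508.6, 91.0, 17.1]
tcp_rot: [180.0, 0.2, -175.5]
ft_force: [0.7, -0.2, -0.5]
finger_gap: 31.4
```

```bash
python3 -c "
from h import *
print(step(np.load('w10.npy')))"
```

```text
(array([2.865e+01, 2.000e-02, 6.500e-01]), array([ 0.0001,  0.0007, -0.0001]))
```

servo_tool(motion=[[42,0,0,0,0,0,0],[42,0,0,0,0,0,0],[42,14,0,0,0,0.001,0],[42,14,0,0.5,0,0,0],[42,0,0,0,0,0,0],[28,0,0,0,0,0,0],[28,0,0,0,0,0,0],[28,0,0,0,0,0,0],[28,0,0,0,0,0,0]])

```text
time: 24.1
tool_pos: [479.4, 88.7, 16.3]
tcp_rot: [180.0, 0.0, -175.5]
ft_force: [-2.8, -0.4, 1.9]
finger_gap: 31.6
```

```bash
python3 -c "
from h import *
s=sense();print(s['finger_gap'],s['tool_pos'],s['tcp_rot'])
T=pose();np.save('w11.npy',T);im=snapshot('wrist');cv2.imwrite('pics/w11raw.png',im)
o=cv2.imread('pics/w10raw.png')
for I in(o,im):
  print()
  for c in range(246,320,8): print(c,I[217:233,c:c+4,2].mean(1).round().astype(int))
"
```

```text
31.58171714913515 [479.40988521  88.72973843  16.32360936] [ 1.79998006e+02  3.75418265e-02 -1.75525480e+02]

246 [190 193 175  97 109 104 168 111 108 113 110 110 107 130 255 248]
254 [190 191 176  99 110 108 177 100 114 120 109 114 109 126 255 250]
262 [190 192 177 104 110 108 162 104 112 120 111 111 106 125 255 254]
270 [188 191 175 110 118 105 169 112 118 105 118 120 113  99 255 252]
278 [186 191 178 102 111 104 154 107 112 108 124 114 109  98 251 252]
286 [183 192 175  99 113 108 145 108 113 117 126 112 110  94 252 254]
294 [186 191 175 105 111 103 140 107 109 136 124 113 110  98 161 154]
302 [183 189 178  97 110 106 108 108 107 148 120 110 108 104 170 153]
310 [182 193 175  98 108 108 109 109 105 170 118 109 109  96 165 150]
318 [180 182 189 171 162 152 159 145 142 171 130 108 109  99 166 153]

246 [188 188 189 188 194 173  95 111 104 131 108 112 111 124 108 107]
254 [189 186 189 190 190 172 101 112 116 142 108 118 115 124 110 116]
262 [189 189 188 190 196 143 106 110 114 146 107 112 116 130 108 114]
270 [189 188 189 191 198 106 117 120 107 146 118 117 111 130 117 112]
278 [186 186 186 191 202  77 115 115 106 141 113 115 108 126 115 108]
286 [176 181 187 194 203  67 113 113 108 144 110 112 110 126 110 110]
294 [178 181 185 194 190 141 110 109 106 154 112 112 103 128 112 113]
302 [179 182 187 190 193 171 102 108 104 152 106 110 111 124 109 110]
310 [179 183 187 192 191 174  98 109 102 151 108 108 108 124 111 106]
318 [178 178 182 182 186 182 173 162 161 166 142 140 128 132 115 110]
```

```bash
python3 -c "
from h import *
t,s=cam('top'),cam('scene')
print('post',plane(t,[335.6,155.5],14),plane(s,[199,234],14),plane(t,[353,107],374),plane(s,[180,154],374))
T=np.load('w11.npy');C=cam('wrist',T)
im=cv2.imread('pics/w11raw.png');print([(c,im[225:240,c,2].tolist()) for c in(262,)])
print((np.linalg.inv(T)@np.r_[plane(C,[262,233],43)[0],1])[:3])
a=cv2.imread('pics/top0.png');h=cv2.cvtColor(a,cv2.COLOR_BGR2HSV)
for n,(y0,y1,x0,x1) in(('top',(150,180,335,375)),('scene',(155,190,200,235))):
    I=cv2.imread(f'pics/{n}0.png')[y0:y1,x0:x1];hh=cv2.cvtColor(I,cv2.COLOR_BGR2HSV);m=cv2.inRange(hh,(0,0,175),(180,60,255))
    c=max(cv2.findContours(m,0,1)[0],key=cv2.contourArea);e=cv2.fitEllipse(cv2.convexHull(c));print(n,e[0][0]+x0,e[0][1]+y0,e[1:],cv2.boundingRect(c))
"
```

```text
post [[ 764.66306921 -143.11842374   14.        ]] [[ 776.36999562 -134.06950395   14.        ]] [[ 773.70082114 -141.01485814  374.        ]] [[ 771.95018316 -134.22723416  374.        ]]
[(262, [114, 143, 111, 111, 111, 135, 107, 110, 97, 240, 255, 250, 248, 249, 249])]
[ 25.7564515   -8.68234083 -26.69357493]
top 355.13523864746094 165.36150932312012 ((5.802384376525879, 20.712736129760742), 78.3680419921875) (10, 12, 21, 7)
scene 216.46079063415527 168.4861183166504 ((11.48814582824707, 17.400402069091797), 163.02601623535156) (12, 6, 11, 17)
```

servo_tool(motion=[[28,0,0,0,0,0,0],[28,0,0,0,0,0,0],[28,0,0,-6,0,0,0],[28,0,0,-15,0,0,0],[28,0,0,-30,0,0,0],[28,0,0,-30,0,0,0]], force=70)

```text
time: 24.75
tool_pos: [475.1, 88.3, 94.8]
tcp_rot: [180.0, -0.6, -175.5]
ft_force: [0.6, 0.1, -2.1]
finger_gap: 30.9
```

```bash
cat >> h.py <<'E'
from scipy.spatial.transform import Slerp
def look(phi,e):
    a,b=np.radians([phi,e]);z=np.array([np.cos(a)*np.cos(b),np.sin(a)*np.cos(b),-np.sin(b)]);x=np.array([-np.cos(a)*np.sin(b),-np.sin(a)*np.sin(b),-np.cos(b)])
    return np.c_[x,np.cross(z,x),z]
def rows(G,n=None,g=28):
    T=pose();d=np.linalg.inv(T)@G;w=Ro.from_matrix(d[:3,:3]).magnitude()
    n=n or int(np.ceil(max(w/.13,np.linalg.norm(d[:3,3])/42)))
    S=Slerp([0,1],Ro.from_matrix([T[:3,:3],G[:3,:3]]));P=lambda u:tf(T[:3,3]+u*(G[:3,3]-T[:3,3]),S(u).as_matrix())
    out=[]
    for i in range(n):
        q=np.linalg.inv(P(i/n))@P((i+1)/n);out.append([g]+[round(float(v),1) for v in q[:3,3]]+[round(float(v),3) for v in Ro.from_matrix(q[:3,:3]).as_rotvec()])
    for r in out: print(r)
E
python3 -c "
from h import *
t,s=cam('top'),cam('scene')
print(tri([t,s],[[355.1,165.4],[216.5,168.5]]))
rows(tf([475,60,300],look(4,80)),6)
L=np.array([672,-162,240]);R=look(-20,35);print(L-R@[55,0,120], R)
"
```

```text
(array([ 670.85327686, -162.78676187,  245.3303508 ]), [0.5319118024786084, 0.5319118024782915])
[28, 0.7, -4.7, -34.2, 0.0, -0.031, 0.001]
[28, -0.3, -4.7, -34.2, 0.0, -0.031, 0.001]
[28, -1.4, -4.7, -34.2, 0.0, -0.031, 0.001]
[28, -2.4, -4.7, -34.1, 0.0, -0.031, 0.001]
[28, -3.5, -4.7, -34.0, 0.0, -0.031, 0.001]
[28, -4.5, -4.7, -33.9, 0.0, -0.031, 0.001]
[ 609.2740692  -139.16962827  353.8825348 ] [[-5.38985545e-01  3.42020143e-01  7.69751131e-01]
 [ 1.96174695e-01  9.39692621e-01 -2.80166500e-01]
 [-8.19152044e-01  2.77555756e-17 -5.73576436e-01]]
```

servo_tool(motion=[[28,0,-5,-35,0,-0.03,0],[28,0,-5,-35,0,-0.03,0],[28,-1,-5,-35,0,-0.03,0],[28,-2,-5,-35,0,-0.03,0],[28,-3,-5,-35,0,-0.03,0],[28,-4,-5,-35,0,-0.03,0]])

```text
time: 25.35
tool_pos: [471.5, 57.5, 313.4]
tcp_rot: [-180.0, 10.0, -175.5]
ft_force: [0.6, 0.8, -2.0]
finger_gap: 31.0
```

```bash
python3 -c "
from h import *
print(sense()['joint_pos'])
L=np.array([671,-163,245]);R=look(-20,35);rows(tf(L-R@[55,0,125],R))
"
```

```text
[  0.18482133 -23.63405523 105.5941547    0.75021257  88.08687509
 -94.30372808]
[28, -17.7, -29.5, -3.9, 0.034, -0.11, 0.053]
[28, -19.5, -28.5, -0.9, 0.034, -0.11, 0.053]
[28, -20.9, -27.5, 2.3, 0.034, -0.11, 0.053]
[28, -21.9, -26.2, 5.6, 0.034, -0.11, 0.053]
[28, -22.4, -24.8, 8.9, 0.034, -0.11, 0.053]
[28, -22.5, -23.2, 12.2, 0.034, -0.11, 0.053]
[28, -22.2, -21.6, 15.4, 0.034, -0.11, 0.053]
```

servo_tool(motion=[[28,-17.7,-29.5,-3.9,0.034,-0.11,0.053],[28,-19.5,-28.5,-0.9,0.034,-0.11,0.053],[28,-20.9,-27.5,2.3,0.034,-0.11,0.053],[28,-21.9,-26.2,5.6,0.034,-0.11,0.053],[28,-22.4,-24.8,8.9,0.034,-0.11,0.053],[28,-22.5,-23.2,12.2,0.034,-0.11,0.053],[28,-22.2,-21.6,15.4,0.034,-0.11,0.053],[28,0,0,0,0,0,0],[28,0,0,0,0,0,0]])

```text
time: 26.25
tool_pos: [606.1, -147.0, 380.2]
tcp_rot: [179.0, 57.4, 158.2]
ft_force: [0.0, 0.2, -1.7]
finger_gap: 30.8
```

```bash
cat > ring.py <<'E'
from h import *
def grab(name):
    T=pose();im=snapshot('wrist');cv2.imwrite(f'pics/{name}.png',im);np.save(f'{name}.npy',T)
    print(sense()['joint_pos'].round(1));c=proj(cam('wrist',T),[671,-163,245])[0];print('lens px',c)
    hs=cv2.cvtColor(im,cv2.COLOR_BGR2HSV);m=cv2.inRange(hs,(0,0,150),(180,50,255))
    n,l,st,ce=cv2.connectedComponentsWithStats(m)
    for i in range(1,n):
        if st[i,4]>80: print(st[i],ce[i].round(1))
E
python3 -c "
from ring import *
grab('L1')"
```

```text
[-16.1 -40.5 126.4  -6.3  36.9 -81.9]
lens px [290.82079629 110.66610494]
[ 323    2   23  127 1427] [333.3  61. ]
[261  89  62  52 957] [296.  120.6]
[ 273  145   76   52 1666] [312.9 169.4]
[ 334  194   24   87 1270] [346.5 232.5]
[  0 204  32  15 167] [ 14.9 211.4]
```

```bash
cat >> ring.py <<'E'
from scipy.optimize import least_squares
def contour(name,seed,inner=False):
    im=cv2.imread(f'pics/{name}.png');hs=cv2.cvtColor(im,cv2.COLOR_BGR2HSV);m=cv2.inRange(hs,(0,0,130),(180,60,255))
    n,l,st,ce=cv2.connectedComponentsWithStats(m);i=min(range(1,n),key=lambda i:np.hypot(*(ce[i]-seed))+1e3*(st[i,4]<200))
    cs,hy=cv2.findContours((l==i).astype(np.uint8),cv2.RETR_CCOMP,cv2.CHAIN_APPROX_NONE)
    o=max((c for c,h in zip(cs,hy[0]) if h[3]<0),key=len);inn=[c for c,h in zip(cs,hy[0]) if h[3]>=0]
    e=cv2.fitEllipse(cv2.convexHull(o));print(name,st[i],'ell',e,'holes',[len(c) for c in inn])
    return cv2.convexHull(o).reshape(-1,2),max(inn,key=len).reshape(-1,2) if inn else None
def axes(yaw,p=25):
    a,b=np.radians([yaw,p]);x=np.array([np.cos(a)*np.cos(b),np.sin(a)*np.cos(b),np.sin(b)]);y=np.array([-np.sin(a),np.cos(a),0]);return np.c_[x,y,np.cross(x,y)]
def fit(obs,r=28,fixyaw=None):
    def res(v):
        o=[];n=axes(v[3])[:,0]
        for C,P in obs:
            q,d=ray(C,P);X=q+d*((n@(v[:3]-q))/(d@n))[:,None];o.append(np.linalg.norm(X-v[:3],axis=1)-r)
        return np.concatenate(o)
    s=least_squares(res,[671,-163,245,13],loss='soft_l1',x_scale=[1,1,1,1]);print(s.x.round(2),'rms',np.sqrt((res(s.x)**2).mean()).round(2),'sd',np.sqrt(np.diag(np.linalg.inv(s.jac.T@s.jac))).round(2));return s.x,res(s.x)
E
python3 -c "
from ring import *
o,i=contour('L1',[296,120]);C=cam('wrist',np.load('L1.npy'))
v,r=fit([(C,o)]);print(r.round(1))
if i is not None: print(i.min(0),i.max(0))
for R in(23,20,18): 
  if i is not None: fit([(C,i)],R)
im=cv2.imread('pics/L1.png')[70:160,240:350];cv2.imwrite('pics/L1c.png',cv2.resize(im,(660,540),interpolation=2))
"
```

```text
L1 [ 261   89   63   52 1632] ell ((292.2857360839844, 114.6898193359375), (38.51495361328125, 70.4931640625), 56.438636779785156) holes [4, 4, 4, 4, 89]
[ 634.57 -150.81  274.14    9.72] rms 2.67 sd [3.48 1.2  2.66 1.05]
[-0.7 -2.1 -4.5 -5.8 -3.5 -2.6 -1.2 -0.7  0.1  0.9  1.8  2.2  2.2  2.
  1.5 -0.6 -5.2 -5.2 -4.5 -2.6 -1.3 -0.4  1.   1.8  2.   1.9  1.7  1.3]
[270  96] [307 123]
[ 744.41 -190.89  186.91   12.88] rms 1.36 sd [2.23 0.78 1.72 0.49]
[ 707.48 -178.1   214.84   12.88] rms 1.18 sd [2.14 0.75 1.65 0.54]
[ 682.86 -169.57  233.46   12.88] rms 1.06 sd [2.08 0.73 1.6  0.58]
```

```bash
python3 -c "
from h import *
L=np.array([671,-163,245])
for p in(10,40):
  R=look(p,35);print(L-R@[55,0,135])
R=look(10,35);rows(tf(L-R@[50,0,140],R))
"
```

```text
[ 593.16195533 -176.7249474   367.48618134]
[ 610.45274963 -213.80517545  367.48618134]
[28, 3.1, -7.3, 0.2, -0.089, 0.009, -0.062]
[28, 3.5, -7.0, -0.4, -0.089, 0.009, -0.062]
[28, 3.9, -6.8, -1.0, -0.089, 0.009, -0.062]
[28, 4.3, -6.4, -1.5, -0.089, 0.009, -0.062]
[28, 4.7, -5.9, -2.0, -0.089, 0.009, -0.062]
```

servo_tool(motion=[[28,3.1,-7.3,0,-0.089,0.009,-0.062],[28,3.5,-7,-0.4,-0.089,0.009,-0.062],[28,3.9,-6.8,-1,-0.089,0.009,-0.062],[28,4.3,-6.4,-1.5,-0.089,0.009,-0.062],[28,4.7,-5.9,-2,-0.089,0.009,-0.062],[28,0,0,0,0,0,0]])

```text
time: 26.9
tool_pos: [587.5, -164.2, 366.7]
tcp_rot: [179.7, 54.2, -177.2]
ft_force: [0.1, -0.6, -2.0]
finger_gap: 30.8
```

```bash
python3 -c "
from ring import *
grab('L2')
L=np.array([671,-163,245]);R=look(42,35);rows(tf(L-R@[50,0,140],R))
"
```

```text
[ -40.1  -35.9  123.3   42.1   55.5 -145.3]
lens px [278.44122611 145.10060228]
[ 246   46   62  125 2181] [283.8 123.2]
[ 251  184   63   38 1480] [284.2 201.4]
[28, -1.6, -9.6, 2.3, -0.093, -0.002, -0.067]
[28, -0.9, -9.8, 1.4, -0.093, -0.002, -0.067]
[28, -0.3, -10.0, 0.4, -0.093, -0.002, -0.067]
[28, 0.4, -10.0, -0.5, -0.093, -0.002, -0.067]
[28, 1.0, -9.8, -1.4, -0.093, -0.002, -0.067]
[28, 1.7, -9.6, -2.3, -0.093, -0.002, -0.067]
```

```bash
python3 -c "
from ring import *
C1,C2=[cam('wrist',np.load(f'L{k}.npy')) for k in(1,2)]
o1,i1=contour('L1',[291,113]);o2,i2=contour('L2',[278,145])
print(i2.min(0),i2.max(0))
for R in(16,18,20,22): print(R);fit([(C1,i1)],R);fit([(C2,i2)],R);fit([(C1,i1),(C2,i2)],R)
e1,e2=cv2.fitEllipse(i1),cv2.fitEllipse(i2);print(e1,e2)
print(tri([C1,C2],[e1[0],e2[0]]))
print(tri([C1,C2,cam('top'),cam('scene')],[e1[0],e2[0],[355.1,165.4],[216.5,168.5]]))
a=cv2.imread('pics/L1.png')[70:160,240:350];b=cv2.imread('pics/L2.png')[100:190,230:340]
cv2.imwrite('pics/LL.png',np.hstack([cv2.resize(q,(400,327),interpolation=2) for q in(a,b)]))
"
```

```text
L1 [ 261   89   63   52 1632] ell ((292.2857360839844, 114.6898193359375), (38.51495361328125, 70.4931640625), 56.438636779785156) holes [4, 4, 4, 4, 89]
L2 [ 246   46   64  126 2760] ell ((282.2591247558594, 109.8958740234375), (84.09693908691406, 126.82734680175781), 13.707275390625) holes [8, 4, 122]
[257 133] [295 154]
16
[ 657.66 -161.05  252.11   12.88] rms 0.94 sd [2.01 0.7  1.55 0.63]
[ 664.39 -165.32  246.62   10.92] rms 1.13 sd [1.91 0.21 1.27 0.86]
[ 668.22 -164.85  244.06   11.07] rms 1.17 sd [0.49 0.17 0.37 0.5 ]
18
[ 682.28 -169.59  233.49   12.88] rms 1.06 sd [2.08 0.73 1.6  0.58]
[ 693.22 -164.29  227.86   10.9 ] rms 1.28 sd [2.01 0.22 1.34 0.8 ]
[ 671.58 -165.48  241.57   14.21] rms 1.72 sd [0.53 0.2  0.38 0.45]
20
[ 706.9  -178.12  214.87   12.88] rms 1.18 sd [2.14 0.75 1.65 0.54]
[ 722.05 -163.26  209.09   10.88] rms 1.42 sd [2.12 0.23 1.41 0.74]
[ 673.19 -164.85  239.17   18.07] rms 3.21 sd [0.67 0.31 0.44 0.4 ]
22
[ 731.51 -186.65  196.25   12.88] rms 1.3 sd [2.2  0.77 1.7  0.51]
[ 750.88 -162.23  190.33   10.86] rms 1.56 sd [2.22 0.25 1.49 0.7 ]
[ 672.36 -162.8   237.9    21.53] rms 5.03 sd [0.71 0.34 0.47 0.37]
((288.4040222167969, 108.89747619628906), (15.716350555419922, 42.92851638793945), 56.797733306884766) ((276.1278991699219, 142.96847534179688), (19.696157455444336, 38.2470703125), 80.66938781738281)
(array([ 670.1996574 , -165.01948319,  243.1626881 ]), [0.19505609150996364, 0.19505609151012054])
(array([ 670.66805262, -164.48279051,  243.10165945]), [0.7181560979344875, 0.5683010521778177, 1.6482855334110946, 0.6497029165773319])
```

View pics/LL.png

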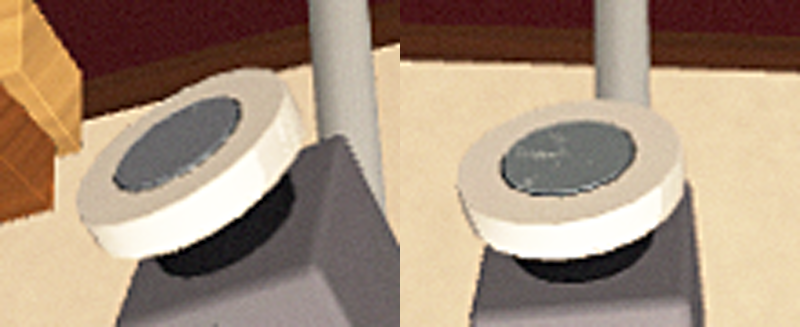

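```bash
python3 -c "
from ring import *
C1,C2=[cam('wrist',np.load(f'L{k}.npy')) for k in(1,2)]
o1,i1=contour('L1',[291,113]);o2,i2=contour('L2',[278,145])
H=[(C,cv2.convexHull(i).reshape(-1,2)) for C,i in((C1,i1),(C2,i2))]
for f in([(C1,i1),(C2,i2)],H):
  for R in(15,15.5,16,16.5,17): fit(f,R)
"
```

```text
L1 [ 261   89   63   52 1632] ell ((292.2857360839844, 114.6898193359375), (38.51495361328125, 70.4931640625), 56.438636779785156) holes [4, 4, 4, 4, 89]
L2 [ 246   46   64  126 2760] ell ((282.2591247558594, 109.8958740234375), (84.09693908691406, 126.82734680175781), 13.707275390625) holes [8, 4, 122]
[ 666.15 -164.38  245.53    9.67] rms 1.66 sd [0.57 0.21 0.41 0.6 ]
[ 667.26 -164.62  244.71   10.34] rms 1.37 sd [0.52 0.19 0.38 0.54]
[ 668.22 -164.85  244.06   11.07] rms 1.17 sd [0.49 0.17 0.37 0.5 ]
[ 669.04 -165.06  243.53   11.86] rms 1.12 sd [0.48 0.16 0.36 0.47]
[ 669.83 -165.24  243.     12.66] rms 1.23 sd [0.47 0.16 0.35 0.45]
[ 664.12 -163.85  247.32    7.48] rms 2.19 sd [1.53 0.51 1.14 2.07]
[ 665.37 -164.14  246.42    8.12] rms 1.77 sd [1.31 0.45 0.98 1.65]
[ 666.51 -164.42  245.61    8.94] rms 1.36 sd [1.14 0.39 0.84 1.31]
[ 667.55 -164.68  244.89    9.91] rms 0.96 sd [1.01 0.34 0.74 1.05]
[ 668.5  -164.92  244.26   10.94] rms 0.62 sd [0.93 0.3  0.67 0.88]
```

```bash
cat >> h.py <<'E'
def goal(L=(670,-164.8,243.2),yaw=12.3,pc=(-1.5,0,-19.2),back=0,up=0):
    R=look(yaw,65);f=np.array(L)+110*R[:,0];return tf(f-R@np.array(pc)+back*R[:,0]+[0,0,up],R)
E
python3 -c "
from h import *
print(goal()); rows(goal(back=50,up=120))
"
```

```text
[[-8.85504012e-01 -2.13030386e-01  4.12917302e-01  5.79194315e+02]
 [-1.93071098e-01  9.77045574e-01  9.00305315e-02 -1.84598841e+02]
 [-4.22618262e-01  1.38777878e-17 -9.06307787e-01  1.78676954e+02]
 [ 0.00000000e+00  0.00000000e+00  0.00000000e+00  1.00000000e+00]]
[28, 20.8, -5.7, 1.6, -0.021, 0.102, -0.027]
[28, 20.7, -5.2, 3.6, -0.021, 0.102, -0.027]
[28, 20.3, -4.7, 5.6, -0.021, 0.102, -0.027]
[28, 19.8, -4.3, 7.6, -0.021, 0.102, -0.027]
[28, 19.0, -4.0, 9.5, -0.021, 0.102, -0.027]
```

servo_tool(motion=[[28,20.8,-5.7,1.6,-0.021,0.102,-0.027],[28,20.7,-5.2,3.6,-0.021,0.102,-0.027],[28,20.3,-4.7,5.6,-0.021,0.102,-0.027],[28,19.8,-4.3,7.6,-0.021,0.102,-0.027],[28,19,-4,9.5,-0.021,0.102,-0.027],[28,0,0,0,0,0,0]])

```text
time: 27.55
tool_pos: [534.1, -191.7, 278.8]
tcp_rot: [-179.7, 23.6, -168.1]
ft_force: [-0.3, 0.4, -1.4]
finger_gap: 30.7
```

```bash
python3 -c "
from h import *
print(sense()['joint_pos'].round(1)); rows(goal(back=40,up=5))
"
```

```text
[ -36.   -17.   106.7   17.8   74.6 -140.2]
[28, 12.1, -0.7, 35.5, -0.002, -0.008, -0.002]
[28, 12.4, -0.8, 35.4, -0.002, -0.008, -0.002]
[28, 12.7, -0.8, 35.3, -0.002, -0.008, -0.002]
```

servo_tool(motion=[[28,12,-0.7,32,-0.002,-0.008,-0.002],[28,12,-0.8,30,-0.002,-0.008,-0.002],[28,10,-0.8,28,-0.002,-0.008,-0.002],[28,0,0,0,0,0,0],[28,0,0,0,0,0,0]])

```text
time: 28.05
tool_pos: [547.4, -189.1, 188.4]
tcp_rot: [-179.3, 26.0, -167.9]
ft_force: [0.1, -0.3, -0.9]
finger_gap: 30.9
```

```bash
python3 -c "
from h import *
print(sense()['joint_pos'].round(1)); rows(goal())
np.save('F.npy',pose());im=snapshot('wrist');cv2.imwrite('pics/F1.png',im)
T=pose();C=cam('wrist',T)
# expected pack top far corners / edges in the image vs seen
P=np.array([[x,y,z,1] for z in(-26.7,-11.7) for x in(25.5,-28.5) for y in(-16,16)]);print(proj(C,(P@T.T)[:,:3]).round(1).tolist())
hs=cv2.cvtColor(im,cv2.COLOR_BGR2HSV);m=cv2.inRange(hs,(15,140,60),(35,255,255));m[:190]=0
n,l,st,ce=cv2.connectedComponentsWithStats(m);print([s.tolist() for s in st[1:] if s[4]>150])
for c in range(246,320,8): print(c,im[208:238,c:c+4,2].mean(1).round().astype(int))
"
```

```text
[ -35.8  -14.   114.3   20.9   62.7 -144.6]
[28, -24.5, -2.0, 22.8, -0.014, 0.017, -0.003]
[[243.2, 233.8], [325.3, 233.9], [247.5, 349.6], [320.1, 349.6], [247.2, 222.5], [320.7, 222.5], [250.6, 328.8], [316.6, 328.8]]
[[415, 191, 69, 14, 292], [381, 216, 45, 23, 543], [241, 223, 82, 127, 8621], [0, 254, 172, 50, 4779], [420, 294, 98, 51, 1937], [537, 322, 23, 25, 406], [418, 336, 19, 25, 205]]
246 [ 63  66  64  63  66  62  63  64  63  62  63  65  62  59  93 124 124 124
 145 116 120 148 114 120 118 118 254 247 243 242]
254 [ 66  63  64  64  64  64  64  64  62  66  64  66  60  57  91 126 128 130
 145 119 128 149 116 124 127 121 254 248 244 244]
262 [ 64  62  64  64  68  66  62  64  64  66  64  62  64  54  92 130 126 131
 150 120 126 142 118 120 126 127 255 252 247 247]
270 [ 64  64  62  62  63  63  65  62  64  64  66  62  62  57  95 133 131 126
 153 127 127 132 129 131 121 114 253 248 244 243]
278 [ 66  62  65  59  65  64  63  62  67  64  67  62  63  58  92 130 126 119
 147 122 122 131 122 126 119 115 252 246 242 242]
286 [ 65  62  64  64  67  64  64  62  65  64  65  65  60  58  92 130 126 124
 148 119 126 132 120 124 117 118 254 250 244 244]
294 [ 63  66  61  62  64  68  66  64  67  64  66  65  63  59  94 131 125 119
 147 122 126 127 122 122 119 115 251 247 243 241]
302 [ 66  65  63  66  62  68  62  62  66  62  67  64  64  60  92 123 122 120
 145 118 122 126 117 122 118 114 251 246 242 242]
310 [ 57  64  62  64  64  64  62  64  62  65  62  63  65  58  92 125 122 119
 146 115 120 125 120 120 117 112 250 245 240 240]
318 [127 136  61  62  67  64  64  64  62  59  65  66  62  62  67  72  86  79
 100  96 108 111 110 122 117 118 252 249 245 243]
```

```bash
sed -i 's/-164.8,243.2/-164,243.2/; s/(-1.5,0,-19.2)/(-1.2,0,-19.2)/' h.py; python3 -c "
from h import *
rows(goal(),2)"
```

```text
[28, -12.6, -0.7, 11.4, -0.007, 0.008, -0.002]
[28, -12.7, -0.8, 11.3, -0.007, 0.008, -0.002]
```

servo_tool(motion=[[28,-12.5,-0.7,11,-0.007,0.008,-0.002],[28,-11,-0.8,10,-0.007,0.008,-0.002],[28,0,0,0,0,0,0],[28,0,0,0,0,0,0]])

```text
time: 28.5
tool_pos: [582.0, -185.5, 190.5]
tcp_rot: [-179.4, 25.6, -167.5]
ft_force: [0.8, 0.1, -1.6]
finger_gap: 30.8
```

```bash
python3 -c "
from h import *
rows(goal(),1);print(sense()['joint_pos'].round(1))"
```

```text
[28, 6.9, 2.3, 9.6, -0.009, 0.011, 0.003]
[ -33.    -8.8  109.5   20.    61.7 -142.1]
```

servo_tool(motion=[[28,5,2,7,-0.009,0.011,0.003],[28,0,0,0,0,0,0],[28,0,0,0,0,0,0]])

```text
time: 28.8
tool_pos: [580.1, -184.6, 184.2]
tcp_rot: [-179.9, 25.1, -167.7]
ft_force: [1.0, 0.5, -1.9]
finger_gap: 30.6
```

```bash
python3 -c "
from h import *
rows(goal(),1)"
```

```text
[28, 2.7, 0.9, 4.7, -0.003, 0.002, -0.0]
```

servo_tool(motion=[[28,2.5,0.9,4.7,-0.003,0.002,0],[28,0,0,0,0,0,0],[28,0,0,0,0,0,0]])

```text
time: 29.1
tool_pos: [578.9, -183.9, 178.1]
tcp_rot: [179.9, 25.0, -167.8]
ft_force: [0.7, -0.9, -1.7]
finger_gap: 31.4
```

```bash
python3 -c "
from h import *
rows(goal(),1)"
```

```text
[28, -0.9, 0.0, -0.4, 0.001, -0.0, -0.001]
```

servo_tool(motion=[[28,-0.9,0,-0.4,0,0,0],[28,0,0,0,0,0,0],[28,0,0,0,0,0,0]])

```text
time: 29.4
tool_pos: [579.4, -183.8, 178.7]
tcp_rot: [179.9, 25.0, -167.8]
ft_force: [-0.0, -0.2, -1.9]
finger_gap: 30.8
```

```bash
python3 -c "
from h import *
rows(goal(),1);s=sense();print(s['qd'].round(2),s['ft_force'],s['finger_gap'])
G=goal();f=np.array([670,-164,243.2])+110*G[:3,0]
for n in('scene','top'):
    im=snapshot(n);cv2.imwrite(f'pics/end_{n}.png',im);C=cam(n)
    P=np.array([f+G[:3,:3]@[x,y,z] for x in(27,-27) for y in(-16,16) for z in(-7.5,7.5)])
    q=proj(C,P);print(n,proj(C,f),'bbox exp',q.min(0),q.max(0))
    hs=cv2.cvtColor(im,cv2.COLOR_BGR2HSV);m=cv2.inRange(hs,(18,130,60),(36,255,255));a,b=(q.min(0)-8).astype(int),(q.max(0)+8).astype(int);k=np.zeros_like(m);k[a[1]:b[1],a[0]:b[0]]=1
    ys,xs=np.where(m*k>0);print(len(xs),(xs.min(),ys.min(),xs.max(),ys.max()) if len(xs) else '')
im=snapshot('wrist');cv2.imwrite('pics/end_w.png',im)
for c in range(250,318,16): print(c,im[218:238,c:c+4,2].mean(1).round().astype(int))
"
```

```text
[28, -0.1, -0.0, -0.1, 0.001, -0.001, -0.002]
[ 0.02  0.04 -0.13  0.01 -0.06  0.06] [-0.00201215 -0.24136395 -1.88585134] 30.787128587219367
scene [[243.69663645 164.23921248]] bbox exp [233.67094264 158.68796105] [253.59317929 170.00267763]
90 (np.int64(235), np.int64(160), np.int64(247), np.int64(170))
top [[362.2555212  206.09908135]] bbox exp [354.01253659 194.37024306] [370.47489902 217.83155734]
108 (np.int64(355), np.int64(196), np.int64(368), np.int64(208))
250 [ 69  66  66  61  93 133 128 136 151 122 128 161 120 126 130 130 255 252
 249 248]
266 [ 69  65  67  61  95 138 141 137 152 130 138 162 124 136 134 131 255 252
 249 248]
282 [ 67  66  68  60  95 133 130 130 154 124 128 141 126 128 127 124 255 250
 247 246]
298 [ 67  70  66  59  97 135 130 124 152 124 127 132 129 124 125 121 254 249
 245 244]
314 [ 68  65  64  58  97 134 130 123 150 124 128 133 124 126 122 125 255 249
 246 246]
```

```bash
python3 -c "
from bench import *
print(hand_in())"
```

```text
the job is handed in; nothing more can be done
None
```

I squared the three plates on the rest, picked them up as one pack, and held the pack at the focus point in front of the lens. I handed the job in after about 29.6 s of the 66 s allowed.

**Squaring:** The first width squeeze jammed with the plates still twisted, even at 80 N. I fixed it with taps on the short ends, then on the long sides, then near both ends of the long sides. At 20 N the fingers then closed to about 54 mm on the length and 31.5 mm on the width. In the wrist image the seams between plates ran parallel.

**Carrying:** I lifted the pack with a 70 N grip. The wrist force of about 2 N fits three plates.

**Final checks:**
- **Pose:** the tool was within 0.2 mm and 0.2° of my computed target and still.
- **Flushness:** the wrist image in the air still showed the plates flush, with at most a sliver of a few tenths of a millimetre at the seams.
- **Position:** the brass in the scene and top pictures lay inside the outline I expected for the pack.

**Less certain:**
- **Lens position:** the wrist and fixed cameras disagreed on it by about 2 mm. I used a value in between.
- **Lens heading:** the estimates for its direction ran from about 9° to 15°, and I used 12.3°, so the pack could be off by a degree or two in yaw.
- **Chest contents and bystanders:** I felt no contact with anything else, but I did not check these again after the pickup.

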